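Open the ratchet tray clamp on the pod sorting belt

ROBOT

A 7-joint arm with a two-finger parallel gripper is mounted at the origin on the work surface. World frame = base frame: x ahead of the robot, y to its left, z up, the work surface at z = 0. Lengths are in m, angles in rad, forces in N, time in s.
With the tool pointing down it reaches from about 0.4 to 0.85 m from the base axis. Payload 6.9 kg.
Tool frame: the origin (TCP) lies midway between the tips of the shut fingers; the grasp point (between the pads) lies behind it (ctrl.pinch_z is the z of the grasp point in the tool frame, in m); z points along the fingers, y is the direction in which the jaws open and shut (so a half turn about z gives the same grasp; the last joint's range is limited). The gripper opens to 85 mm and grips with 20 to 120 N. Pads are 22 mm wide; open, the fingers measure 114 mm over their backs; the gripper's body (76 mm by 85 mm) begins 54 mm behind the grasp point. The pads swing forward as they close: fully open they stand 13 mm farther back than shut.
Start: joints at [-1.147, 0.507, -0.238, 1.5, 0.126, 1.149, -0.155], TCP at [0.195, 0.594, 0.231] pointing down, gripper open.
Joint ranges: [-3.08, 3.08], [-0.24, 2.05], [-1.43, 1.35], [0, 2.5], [-1.52, 4.66], [0.17, 1.96], [-2.89, 2.89]. Speed limits (rad/s): [2.39, 2.39, 3.14, 3.14, 3.14, 3.14, 3.14].

INTERFACE

Orientations are given as a unit quaternion [w, x, y, z].
In Python, from station import ctrl, get_state, vision, ticket, models gives the robot as it stands. Calls block until the motion is done:
- ctrl.movep(position, orientation): joint-space move of the TCP to a pose.
- ctrl.movel(position, frame=None, max_speed=0.15): straight line of the TCP; frame=None keeps the orientation; max_speed is the mean speed in m/s.
- ctrl.set_joints(angles): joint-space move.
- ctrl.ungrasp() and ctrl.close_gripper(force=None): open the fingers fully, or close them until they stop; force is the grip in N (None keeps the last).
- ctrl.pause(seconds).
- ctrl.ik(position, orientation): joint angles nearest the present ones, or None.
- get_state(): the state.
- vision.grab_frame(name): name is "scene" or "top" or "wrist"; returns (picture, depth): 480x640x3 uint8, blue, green, red; 480x640 float32, m along the optical axis (not along the pixel's ray), 0 where there is no reading.
- vision.camera_info(name): a dict with "mtx" (3x3 intrinsics, pixels), "R" (3x3) and "t" (3): a world point X has camera coordinates R X + t; the wrist camera has in their place "hand_eye" (4x4, takes a point from camera to tool coordinates, whose origin is the TCP and whose axes are the flange's). Camera axes: x right, y down, z forward; pixel columns grow to the right and rows downward; lengths in m; the calibration is good to about 2 mm. The wrist camera is an equidistant fisheye: a pixel r from the principal point sees the ray r / f radians off the axis. A picture is of the moment at which its call begins: read the wrist's pose just before it. camera_info takes no time and is no camera call.
A pose or a line that the arm cannot do raises ctrl.Unreachable and nothing moves.
- ticket.close_job(): hands the job in, once; it reports no verdict.
Trained networks look in the newest picture that a camera, given by its name, has taken for a name from the list of things; names that differ only in an ending like _2 or _b are one class to them, and where a whole thing is asked for, a point or a joint stands for the part that bears it (a point fixed in the world has none). Each returns a list of dicts, best first, with "p" (0 to 1); they miss things now and then, are a little off and sometimes report something else, mostly with a low value. They report only what shows in the picture. A call takes as long as a camera call.
- models.recognise(camera, target): "point" ([column, row] in pixels, amid what is visible of it).
- models.masks_of(camera, target): "mask" (480x640 bool, what is visible of it) and "point" ([column, row] in pixels, amid what is visible of it).
The state is a dict: "time": time; "qpos": joint angles; "qd": joint speeds; "tau": joint torques, N m; "tcp_pos": TCP position; "eef_rot": TCP orientation; "contact_force": force on the tool from outside, world axes, zero at the start; "wrist_torque": the same for the moment, N m; "width": finger opening in m.
Only numpy, scipy, OpenCV 4.12 (cv2) and the standard library are available. Lean on these libraries where they do the work, as an engineer would, in place of code of your own. Each camera call takes 0.05 s, during which the arm holds its last target. There are 200 camera calls.

TASK

Open the tray clamp so that the pod tray can be taken out later: press the black release plate on top of its sliding jaw and, keeping it pressed, push the jaw back along its bar, away from the tray, until it is fully home against the end stop. Then let the release spring up and move clear. Leave the tray, the cup in it and everything else standing where it is.

Things in the scene. Friction and masses are not known exactly. Their poses are not given: they have to be found in the camera images.
- clamp: Tray clamp fixed to the table: aluminium board 210 x 420 x 10 mm (x -60 to 150, y -260 to 160 mm) with, along +y, fence (72 mm high), tray, sliding jaw on a dark bar, steel end stop block (y 122 to 150, 76 mm high). Origin: table height, below the bar, mid-travel of the jaw. y axis: along the bar, the jaw's opening direction; z up. Placed and turned up to 0.45 rad anew each run.
- jaw (a joint): Position of the sliding jaw along its bar, m: 0 closed (by the tray), 0.160 fully open, home against the end stop. The ratchet stops it opening (10 mm of play at most) unless the release is pressed more than about 5 mm; then it slides against some 2.5 N of friction and stays where left.
- release (a joint): How far the release plate is pressed down, m: 0 to 0.004 untouched (depends on how the pawl sits in the teeth), 0.010 fully down on its hard stop. A spring pushes it up: 2 N at the top, 6 N fully down. It rides on the jaw.
- release_top (a point): Centre of the top of the release: black ribbed plate on the jaw, 50 mm across the bar, 54 mm along it; top 78 mm above the table at joint 0, 68 mm fully pressed. It lies in a pocket between two upright steel walls whose inner faces stand 30 mm either way along y; the pocket is open at the sides (x). Axes as the clamp's. A fingertip holding the plate down can push on the end-stop-side wall.
- jaw_wall (a point): Middle of the top edge, on the inner face, of the pocket's wall on the end-stop side: 104 mm above the table, wall 60 mm wide and 10 mm thick. The wall on the tray side is as high and thick, 100 mm wide. Moves with the jaw; axes as the clamp's.
- tray: White open tray 116 x 116 x 60 mm with green pods in it, loose on the clamp's board between fence and jaw, 0.6 kg. Origin: centre of its underside, 10 mm above the table. Not to be moved.
- cup: Grey cup, 40 mm diameter, 75 mm high, standing in the tray by the fence. Origin: centre of its underside. Not to be moved.
- jar: Clear jar with steel lid, 44 mm diameter, 72 mm high, on the clamp's board beside the bar. Origin: centre of its underside. Not to be moved.
- weight: Brass weight with a knob, 38 mm diameter, 46 mm high, on the clamp's board beside the bar. Origin: centre of its underside. Not to be moved.
- spray: White bottle, 64 mm diameter, 170 mm high, on the table to the robot's left. Origin: centre of its underside. Not to be moved.
- snips: Pod snips with black handles, 160 mm long, lying on the table to the left. Origin on the table under the pivot. Not to be moved.
- scoop: Aluminium scoop, pan 100 x 80 x 35 mm with a grey handle, lying on the table to the right. Origin: under the centre of the pan. Not to be moved.

How it is judged:
By the outcome, as a careful person would: the job done as asked, in the order asked, and still so for the second after the job is handed in, with the robot touching nothing.
It also fails if it takes over 35 s, if anything falls off the work surface, if the arm or the gripper's body presses on something with over 40 N, if the wrist force passes 120 N, or if a joint passes its speed limit or range.

## Working session

There is one attempt and no reset: what is moved stays moved. The work goes in short steps, each a Python script; the robot and the scene stay as the last script left them, time stands still between calls to the robot, and variables do not carry over. Pictures are saved under pics/ and viewed, about 8 in all and at most 12, crops included, and the job is handed in when it is done.

```bash
mkdir -p pics; cat > h.py <<'E'
import numpy as np, cv2
from station import ctrl, get_state, vision, ticket, models
def world(cam,uv,depth):
    i=vision.camera_info(cam);K=np.array(i["mtx"]);R=np.array(i["R"]);t=np.array(i["t"])
    uv=np.atleast_2d(uv).astype(int);d=depth[uv[:,1],uv[:,0]]
    c=np.c_[(uv[:,0]-K[0,2])/K[0,0]*d,(uv[:,1]-K[1,2])/K[1,1]*d,d]
    return (c-t)@R
E
python3 - <<'E'
from h import *
s=get_state();print(s["time"],s["tcp_pos"],s["eef_rot"],s["width"],ctrl.pinch_z)
fs=[]
for cam in("top","scene"):
    im,d=vision.grab_frame(cam);np.save(f"{cam}.npy",d);cv2.imwrite(f"pics/{cam}.png",im)
    for n in("release_top","clamp","tray","jar","weight","spray","cup"):
        r=models.masks_of(cam,n)
        if not r: print(cam,n,None);continue
        ys,xs=np.where(r[0]["mask"]&(d>0));P=world(cam,np.c_[xs,ys],d)
        np.save(f"{cam}_{n}.npy",P)
        print(cam,n,round(r[0]["p"],2),r[0]["point"],len(P),np.median(P,0).round(3),P.min(0).round(3),P.max(0).round(3))
E
```

```text
0.0 [0.19518804 0.59322049 0.23044228] [-1.31532045e-04  1.58212615e-01  9.87404680e-01 -8.65450316e-04] 0.08535293787527208 -0.0187
top release_top 0.86 [358.8, 209.7] 405 [ 0.584 -0.131  0.077] [ 0.557 -0.159  0.067] [ 0.612 -0.103  0.089]
top clamp 0.56 [333.4, 198.6] 8904 [ 0.643 -0.071  0.011] [ 0.499 -0.335 -0.009] [0.765 0.104 0.115]
top tray 0.57 [399.0, 220.9] 2115 [ 0.568 -0.234  0.038] [ 0.506 -0.302  0.002] [ 0.656 -0.166  0.109]
top jar 0.78 [361.1, 172.9] 299 [ 0.684 -0.14   0.079] [ 0.669 -0.169  0.004] [ 0.724 -0.12   0.092]
top weight 0.48 [299.4, 165.9] 182 [0.716 0.026 0.039] [0.703 0.01  0.01 ] [0.747 0.045 0.064]
top spray None
top cup 0.56 [413.1, 206.6] 243 [ 0.598 -0.269  0.058] [ 0.574 -0.287  0.007] [ 0.612 -0.249  0.097]
scene release_top 0.67 [285.8, 246.1] 202 [ 0.591 -0.144  0.076] [ 0.561 -0.161  0.07 ] [ 0.62  -0.107  0.103]
scene clamp 0.67 [291.8, 293.1] 12110 [ 0.644 -0.064  0.011] [ 0.497 -0.403 -0.004] [0.771 0.108 0.108]
scene tray 0.96 [261.4, 224.0] 1314 [ 0.566 -0.271  0.044] [ 0.513 -0.307  0.006] [ 0.678 -0.132  0.09 ]
scene jar 0.8 [250.1, 278.0] 675 [ 0.702 -0.13   0.057] [ 0.661 -0.168  0.008] [ 0.717 -0.118  0.085]
scene weight 0.96 [289.6, 333.9] 428 [0.731 0.034 0.037] [ 0.692 -0.005  0.008] [0.744 0.047 0.059]
scene spray 0.66 [515.6, 397.9] 2844 [0.568 0.423 0.101] [ 0.427  0.386 -0.002] [0.583 0.449 0.173]
scene cup 0.95 [251.3, 220.7] 434 [ 0.599 -0.258  0.071] [ 0.556 -0.296  0.011] [ 0.617 -0.247  0.092]
```

View pics/top.png

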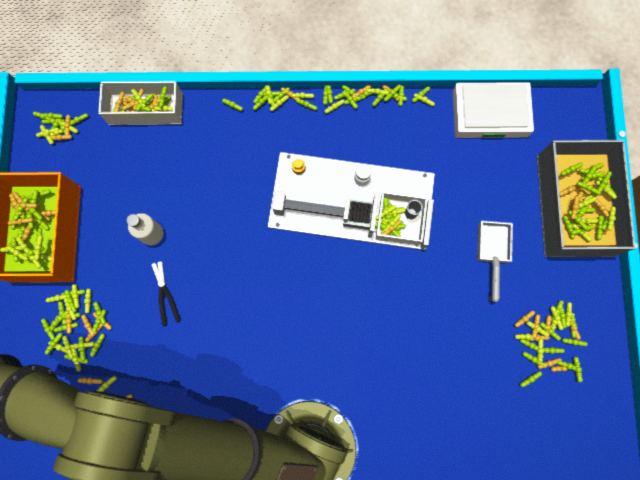

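View pics/scene.png

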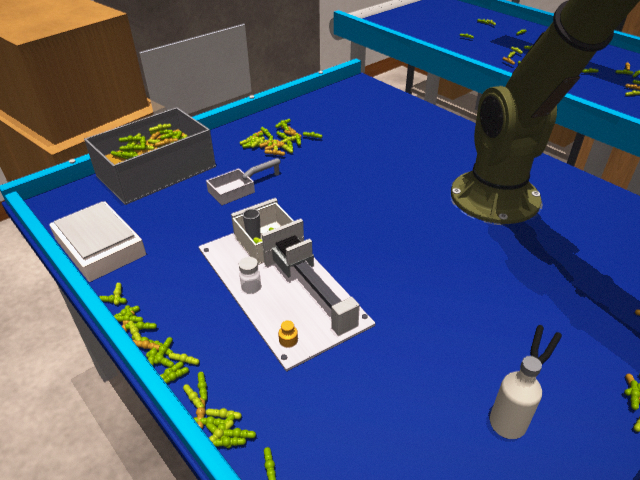

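The top view shows the clamp with the bar from the jaw (about 359,210) to the end stop (280,202). The jar (361,173) and weight (299,166) are off the bar on the +x side. The scene view agrees. Next I fit the clamp's yaw, then move above the jaw with the fingers shut.

```bash
cat >> h.py <<'E'
from scipy.spatial.transform import Rotation as Rot
def quat(yaw):   # tool z down, tool y along clamp +-x
    s=np.array(get_state()["eef_rot"]);x0=Rot.from_quat(s[[1,2,3,0]]).as_matrix()[:,0]
    u=np.array([-np.sin(yaw),np.cos(yaw),0])
    if u@x0<0:u=-u
    z=np.array([0,0,-1.]);q=Rot.from_matrix(np.c_[u,np.cross(z,u),z]).as_quat()
    return q[[3,0,1,2]]
E
python3 - <<'E'
from h import *
for cam in("top","scene"):
    P=np.load(f"{cam}_clamp.npy");B=P[(P[:,2]>.004)&(P[:,2]<.017)]
    r=cv2.minAreaRect((B[:,:2]*1000).astype(np.float32));print(cam,r,cv2.boxPoints(r).round())
i=0
d=np.load("top.npy");
# board corners by pixel, at z=.01
inf=vision.camera_info("top");K=np.array(inf["mtx"]);R=np.array(inf["R"]);t=np.array(inf["t"])
C=-R.T@t
def ray(u,v,z):
    w=R.T@np.array([(u-K[0,2])/K[0,0],(v-K[1,2])/K[1,1],1]);return C+w*(z-C[2])/w[2]
c=[ray(u,v,.01) for u,v in((279,154),(434,174),(423,247),(269,229))]
for p in c:print(p.round(4))
for n in("release_top",):
  for cam in("top","scene"):
    P=np.load(f"{cam}_{n}.npy");k=abs(P[:,2]-.0765)<.006;print(cam,P[k].mean(0),cv2.minAreaRect((P[k][:,:2]*1000).astype(np.float32)))
print(quat(0.14))
E
```

```text
top ((633.0145263671875, -114.34762573242188), (418.8394470214844, 210.99266052246094), 81.53922271728516) [[ 498. -306.]
 [ 707. -337.]
 [ 768.   77.]
 [ 559.  108.]]
scene ((636.1356201171875, -114.4036865234375), (424.5447998046875, 212.30552673339844), 81.49285888671875) [[ 500. -309.]
 [ 710. -340.]
 [ 773.   80.]
 [ 563.  111.]]
[0.762  0.0787 0.01  ]
[ 0.7041 -0.3382  0.01  ]
[ 0.5052 -0.3015  0.01  ]
[0.5547 0.103  0.01  ]
top [ 0.58475024 -0.1320138   0.07658899] ((584.728271484375, -131.96112060546875), (53.75695037841797, 51.54352569580078), 81.43651580810547)
scene [ 0.58946924 -0.14385612  0.0761388 ] ((589.7349853515625, -144.64891052246094), (58.70702362060547, 36.79996109008789), 13.178694725036621)
[0.         0.65591802 0.75483214 0.        ]
```

```bash
cat >> h.py <<'E'
YAW=-0.148
EX=np.array([np.cos(YAW),np.sin(YAW),0]);EY=np.array([-np.sin(YAW),np.cos(YAW),0])
O=np.array([.5973,-.0583,0])
REL=np.array([.585,-.133,0])
E
python3 - <<'E'
from h import *
q=quat(YAW);print(q)
A=O+(REL-O)@EY*EY; print(A, (REL-O)@EX,(REL-O)@EY)
for z in(.2,.07):
  for dy in(0,.19): print(z,dy,np.round(ctrl.ik(list(REL+dy*EY+[0,0,z]),list(q)),2))
ctrl.movep([.35,.35,.30],list(q))
ctrl.close_gripper(force=60)
ctrl.movep(list(REL+[0,0,.2]),list(q))
s=get_state();print(s["time"],s["tcp_pos"],s["eef_rot"],s["width"],s["contact_force"])
im,d=vision.grab_frame("wrist");cv2.imwrite("pics/w1.png",im);np.save("w1.npy",d)
np.savez("w1s.npz",p=s["tcp_pos"],q=s["eef_rot"])
r=models.masks_of("wrist","release_top")
H=np.array(vision.camera_info("wrist")["hand_eye"]);K=np.array(vision.camera_info("wrist")["mtx"])
print(H.round(3),K)
if r:
    m=r[0]["mask"]&(d>0);ys,xs=np.where(m)
    a=np.c_[(xs-K[0,2])/K[0,0],(ys-K[1,2])/K[1,1]];th=np.linalg.norm(a,axis=1);D=d[ys,xs]
    c=np.c_[a/th[:,None]*np.tan(th)[:,None]*D[:,None],D]
    t=c@H[:3,:3].T+H[:3,3];w=t@Rot.from_quat(np.array(s["eef_rot"])[[1,2,3,0]]).as_matrix().T+s["tcp_pos"]
    print(r[0]["p"],r[0]["point"],np.median(w,0));k=abs(w[:,2]-np.median(w[:,2]))<.005
    print(w[k].mean(0),cv2.minAreaRect((w[k][:,:2]*1000).astype(np.float32)))
    print("rel",(w[k].mean(0)-O)@EX,(w[k].mean(0)-O)@EY)
E
```

```text
[0.         0.75744976 0.65289345 0.        ]
[ 0.58613768 -0.13316962  0.        ] -0.0011502522412948166 -0.07569713944252716
0.2 0 [-0.08  0.52  0.42  1.62 -0.24  1.05  0.26]
0.2 0.19 [-0.34  0.53  0.35  1.58 -0.2   1.06 -0.09]
0.07 0 [-0.01  0.65  0.31  1.77 -0.27  0.76  0.29]
0.07 0.19 [-0.3   0.67  0.27  1.73 -0.24  0.78 -0.05]
4.6833 [ 0.58537573 -0.1314666   0.20007162] [-2.50660491e-04  7.56793740e-01  6.53653598e-01  3.83254874e-04] 7.841322741052671e-05 [0.21071487 0.06562764 0.28630765]
[[-0.001 -0.955 -0.297  0.077]
 [ 1.    -0.001 -0.    -0.   ]
 [ 0.    -0.297  0.955 -0.144]
 [ 0.     0.     0.     1.   ]] [[371.64829954   0.         316.12344521]
 [  0.         371.64829954 243.15700404]
 [  0.           0.           1.        ]]
0.58 [316.0, 235.0] [ 0.586758   -0.13187193  0.07759424]
[ 0.58681849 -0.13215728  0.07759617] ((586.6908569335938, -132.96835327148438), (50.74027633666992, 50.09409713745117), 81.73851776123047)
rel 0.0005240894058598042 -0.07459547759836115
```

View pics/w1.png

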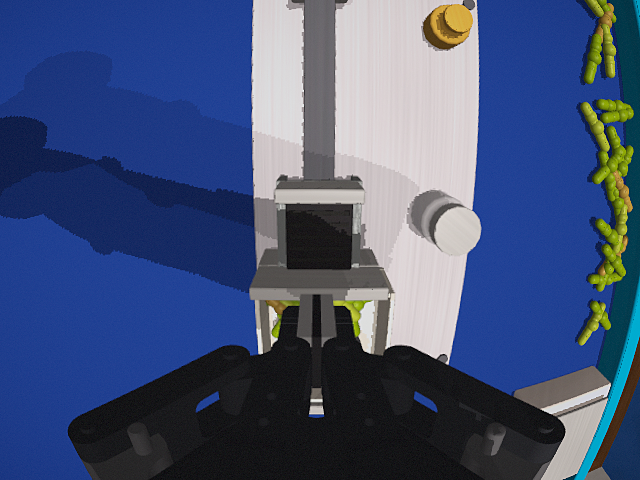

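The wrist view shows the plate centred at (316,235), between the pocket walls, with nothing in the way. The estimates agree to about 2 mm, so I descend and press in small steps.

```bash
sed -i 's/^REL=.*/REL=np.array([.5866,-.1327,0])/' h.py; cat >> h.py <<'E'
def log(tag):
    s=get_state();p=np.array(s["tcp_pos"]);f=np.array(s["contact_force"])
    print(tag,round(s["time"],2),"clamp",((p-O)@EX).round(4),((p-O)@EY).round(4),"z",p[2].round(4),"F",(f@EX).round(1),(f@EY).round(1),f[2].round(1));return p,f
E
python3 - <<'E'
from h import *
B=REL+.006*EY
ctrl.movel(list(B+[0,0,.086]),max_speed=.1);p,f=log("above");f0=f[2]
for z in np.arange(.078,.0600,-.0025):
    ctrl.movel(list(B+[0,0,z]),max_speed=.03);p,f=log(f"{z:.4f}")
    if f[2]-f0>13: break
print(z)
E
```

```text
above 6.08 clamp 0.0008 -0.0694 z 0.0867 F -0.2 -0.4 1.0
0.0780 6.49 clamp 0.0003 -0.0691 z 0.0778 F -0.7 0.2 -0.3
0.0755 6.74 clamp 0.0007 -0.0693 z 0.0757 F -0.0 -0.4 1.8
0.0730 6.99 clamp 0.0007 -0.0693 z 0.0732 F -0.2 -0.3 2.8
0.0705 7.24 clamp 0.0008 -0.0693 z 0.0706 F 1.0 -0.7 4.7
0.0680 7.49 clamp 0.0007 -0.0693 z 0.0683 F 0.6 0.4 6.1
0.0655 7.74 clamp 0.0009 -0.0693 z 0.0678 F -3.9 1.5 23.8
0.06549999999999999
```

```bash
python3 - <<'E'
from h import *
A=O+.0008*EX+[0,0,.067]
ctrl.movel(list(A-.069*EY));log("ease")
for y in(-.055,-.04,0,.045,.085):
    ctrl.movel(list(A+y*EY),max_speed=.05);p,f=log(y)
    if not 4<f[2]<40 or abs(f@EY)>20: print("stop");break
else:
    for y in np.arange(.089,.112,.003):
        ctrl.movel(list(A+y*EY),max_speed=.03);p,f=log(round(y,3))
        if f@EY<-15 or f[2]<4: break
im,d=vision.grab_frame("scene");cv2.imwrite("pics/s2.png",cv2.resize(im[200:400,180:420],None,fx=2.5,fy=2.5))
E
```

```text
ease 7.99 clamp 0.0008 -0.0693 z 0.068 F -1.7 0.2 12.3
-0.055 8.43 clamp 0.0009 -0.0547 z 0.068 F -2.3 1.1 13.3
-0.04 8.88 clamp 0.0009 -0.0397 z 0.068 F -2.1 1.4 12.5
0 9.82 clamp 0.0009 -0.0002 z 0.068 F -2.5 -1.4 12.8
0.045 10.88 clamp 0.0009 0.0447 z 0.068 F -2.8 -0.8 12.2
0.085 11.82 clamp 0.001 0.0849 z 0.0681 F -1.0 -0.7 12.6
0.089 12.11 clamp 0.0011 0.0871 z 0.0681 F -2.1 -4.6 12.7
0.092 12.36 clamp 0.0013 0.0894 z 0.068 F -0.5 -5.5 10.5
0.095 12.61 clamp 0.0014 0.0922 z 0.068 F -0.5 -5.4 10.9
0.098 12.86 clamp 0.0015 0.0952 z 0.068 F 0.1 -6.4 10.8
0.101 13.11 clamp 0.0016 0.0978 z 0.068 F -1.1 -7.1 10.8
0.104 13.36 clamp 0.0015 0.0979 z 0.0681 F -0.9 -13.3 11.0
0.107 13.61 clamp 0.0015 0.0979 z 0.0681 F -1.4 -20.3 11.0
```

View pics/s2.png

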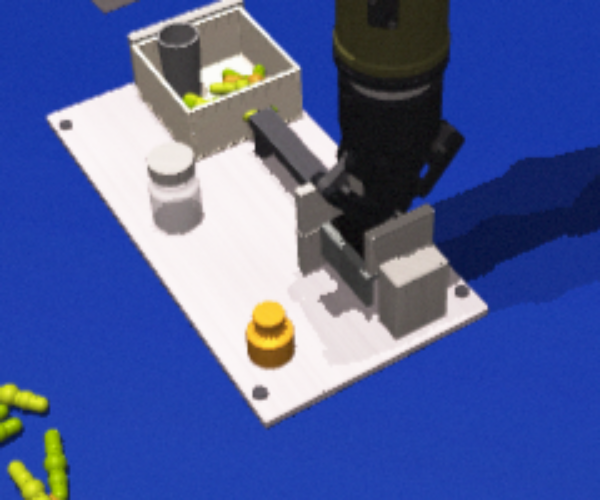

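The jaw is at the end stop: the tip stopped hard at y = 0.098, as predicted, and the push rose to 20 N. I ease off the push while keeping contact, lift straight up, then check.

```bash
python3 - <<'E'
from h import *
A=O+.0013*EX
ctrl.movel(list(A+.0995*EY+[0,0,.067]),max_speed=.03);log("ease")
ctrl.movel(list(A+.0990*EY+[0,0,.082]),max_speed=.04);log("up")
ctrl.movel(list(A+.0960*EY+[0,0,.095]),max_speed=.06);log("up2")
ctrl.movel(list(A+.088*EY+[0,0,.2]),max_speed=.12);log("clear")
ctrl.movel(list(A+.03*EY-.09*EX+[0,0,.26]),max_speed=.15);log("away")
im,d=vision.grab_frame("scene");cv2.imwrite("pics/s3.png",cv2.resize(im[180:380,180:420],None,fx=2.5,fy=2.5))
for cam in("scene","top"):
  if cam=="top": im,d=vision.grab_frame("top")
  for n in("release_top","tray","jar","weight","cup"):
    r=models.masks_of(cam,n)
    if not r: print(n,None);continue
    ys,xs=np.where(r[0]["mask"]&(d>0));P=world(cam,np.c_[xs,ys],d);P0=np.load(f"{cam}_{n}.npy")
    m=np.median(P,0)
    print(cam,n,round(r[0]["p"],2),m.round(3),"before",np.median(P0,0).round(3),"clamp y",((m-O)@EY).round(4))
E
```

```text
ease 14.06 clamp 0.0016 0.0978 z 0.068 F -1.8 -4.4 11.2
up 14.58 clamp 0.0009 0.098 z 0.0821 F -1.2 -5.5 4.7
up2 14.96 clamp 0.0014 0.0968 z 0.0955 F -0.2 0.7 -0.3
clear 15.98 clamp 0.0008 0.0882 z 0.1992 F -0.9 -0.8 -0.2
away 16.95 clamp -0.0884 0.0307 z 0.2596 F -0.4 0.9 -0.3
scene release_top 0.67 [0.614 0.012 0.078] before [ 0.591 -0.144  0.076] clamp y 0.0724
scene tray 0.8 [ 0.573 -0.227  0.044] before [ 0.566 -0.271  0.044] clamp y -0.1708
scene jar 0.79 [ 0.701 -0.13   0.058] before [ 0.702 -0.13   0.057] clamp y -0.0553
scene weight 0.86 [0.73  0.034 0.037] before [0.731 0.034 0.037] clamp y 0.1108
scene cup 0.71 [ 0.6   -0.259  0.071] before [ 0.599 -0.258  0.071] clamp y -0.1983
release_top None
top tray 0.73 [ 0.57  -0.235  0.039] before [ 0.568 -0.234  0.038] clamp y -0.179
top jar 0.68 [ 0.683 -0.14   0.079] before [ 0.684 -0.14   0.079] clamp y -0.0682
weight None
top cup 0.71 [ 0.598 -0.27   0.058] before [ 0.598 -0.269  0.058] clamp y -0.209
```

View pics/s3.png

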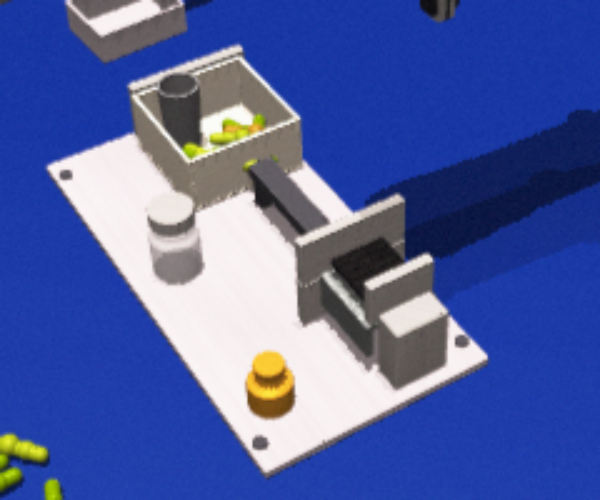

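The jaw sits flush against the end stop (about 400,300 in the crop) and the plate is up. The tray, cup, jar and weight are where they were, so I hand in.

```bash
python3 -c "
from h import *
log('end');ticket.close_job()"
```

```text
end 17.55 clamp -0.0887 0.03 z 0.26 F 0.2 0.4 0.0
the job is handed in; nothing more can be done
```

The clamp is open and the job is handed in at 17.55 s. I pressed the release fully down with the shut fingertips (plate top at 68 mm) and kept it pressed while the jaw slid back to the end stop. I then lifted straight up and moved clear.

**Jaw home:** the fingertip stopped hard at clamp y = 0.098 m, within about 1 mm of the predicted home contact. The push there rose to 20 N without further movement. The final picture shows the jaw flush against the stop.

**Release:** the plate is back up at 78 mm, and the contact force on the tool is about zero.

**Other items:** in the final images the cup and jar read within 1 mm of before in both views. The tray agreed within 2 mm in the top view, and the weight within 1 mm in the scene view. I did not re-measure the spray bottle, snips or scoop; the arm's path was planned clear of them.

**Checks that failed or disagreed:**
- In the final top view the network did not find the release or the weight.
- The tray's scene-view median shifted 44 mm in y. I put this down to the jaw no longer hiding part of the tray, since the top view shows it unmoved.
- The scene view put the release centre at clamp y = 0.072 m, where 0.080 m is expected. I attribute this to the wall hiding part of the plate, because the same view was low by a similar amount before the move.

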